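First cross pair of the steamer lid

ROBOT

A 7-joint arm with a two-finger parallel gripper is mounted at the origin on the work surface. World frame = base frame: x ahead of the robot, y to its left, z up, the work surface at z = 0. Lengths are in m, angles in rad, forces in N, time in s.
With the tool pointing down it reaches from about 0.4 to 0.85 m from the base axis. Payload 4.5 kg.
Tool frame: the origin (TCP) lies on the centre line of the jaws, within the pads' length; the fingertips stand 25 mm ahead of it and the grasp point (between the pads) lies 6 mm ahead of it; z points along the fingers, y is the direction in which the jaws open and shut (so a half turn about z gives the same grasp; the last joint's range is limited). The gripper opens to 88 mm and grips with 3 to 60 N. Pads are 18 mm wide; open, the fingers measure 123 mm over their backs; the gripper's body (75 mm by 187 mm) begins 45 mm behind the grasp point.
Start: joints at [0.034, 0.689, -0.195, 1.565, 0.157, 0.902, -0.215], TCP at [0.625, 0, 0.264] pointing down, gripper open.
Joint ranges: [-3.01, 3.01], [-0.46, 2.08], [-1.47, 1.51], [0.13, 2.56], [-1, 4.14], [0.04, 2.09], [-2.66, 2.66]. Speed limits (rad/s): [2.57, 2.57, 3.14, 3.14, 3.14, 3.14, 3.14].

INTERFACE

Orientations are given as a unit quaternion [x, y, z, w].
In Python, from plant import r, eyes gives the robot as it stands.
- The arm moves only by the tool servo_tool, never from a script. Its argument "deltas" is a list of rows, each an object of numbers: "dx", "dy", "dz": the shift along the tool's x, y, z in units of 60 mm (1.0 is 60 mm); "ax", "ay", "az": the turn, a rotation vector about the tool's x, y, z in units of 6 degrees (1.0 is 6 degrees); "hand": the finger opening in mm, from 0 to 88.1. A call has 1 to 10 rows; each row is the pose to reach, as a shift and turn from the pose commanded when the call began, along the tool's axes at that moment; what a row does not reach only later rows make up. A row lasts 1/8 s, in which the tool goes at most 62.5 mm and 10.7 degrees, less where a joint would pass 70% of its speed; a pose out of reach is approached as far as the arm can. A call with a gripper value outside its range is refused whole. The fingers move at their own pace and stop on an object; "newtons" is the grip in N (left out, the last holds). Time passes only in rows, so rows that repeat a pose let the fingers close. It gives the time, the measured TCP pose, the force and the opening at its end, in the units of the state.
- r.get_state(): the state, without advancing time (a new reading comes with each control period).
- eyes.snapshot(name): name is "scene" or "side" or "wrist"; returns (picture, depth): 400x640x3 uint8, red, green, blue; 400x640 float32, m along the optical axis (not along the pixel's ray), 0 where there is no reading.
- eyes.camera_model(name): a dict with "fx", "fy", "cx", "cy" (pixels), "pose" (4x4, takes a point from camera to world coordinates). Camera axes: x right, y up, looking along -z (the intrinsics and any distortion apply to the point x, -y, -z); pixel columns grow to the right and rows downward; lengths in m; the calibration is good to about 2 mm. A picture is of the moment at which its call begins: read the wrist's pose just before it. camera_model takes no time and is no camera call; for the wrist camera it gives the pose at the moment of the call.
- r.finish_job(): hands the job in, once; it reports no verdict.
The state is a dict: "clock": time; "q": joint angles; "qd": joint speeds; "joint_torque": joint torques, N m; "tool_pos": TCP position; "eef_rot": TCP orientation; "contact_force": force on the tool from outside, world axes, zero at the start; "moment": the same for the moment, N m; "opening": opening from 0.0 (shut) to 1.0 (fully open).
Only numpy, scipy, OpenCV 4.12 (cv2) and the standard library are available. Lean on these libraries where they do the work, as an engineer would, in place of code of your own. Each camera call takes 0.05 s, during which the arm holds its last target.

TASK

Start closing the steamer's lid in cross order so that its gasket seats evenly: turn the wing screw above the steam spout clockwise until it is tight against its stop, with its wings lying along the rim, and then do the same with the wing screw straight across the lid from it. Leave the two wing screws in between loose, as they are.

Things in the scene. Friction and masses are not known exactly. Their poses are not given: they have to be found in the camera images.
- pot: fixed steel steamer pot, 180 mm wide; flat lid, top 140 mm up, black knob in its middle (32 wide, 30 mm high). Four alike wing screws at the lid's edge, a quarter circle apart, 100 mm from the centre. Steam spout (pipe 18 mm thick, 85 mm up) reaches out to 195 mm below one screw; two loop handles between screws, to 133 mm. Origin: centre of the underside; x along the spout, z up.
- spout_screw_wings (a point): brass wing screw on the steamer's lid, the one above the steam spout, on the pot's +x side. Wing blade 54 long, 10 thick, 26 mm high, on a round collar 18 mm across, 16 mm high; nothing beside it above the lid. Point: middle of the blade, on the turning axis, 29 mm above the lid; turns with the screw: x along the blade, y across its thickness, z up.
- spout_screw (a joint): turn of the screw above the spout, rad, growing clockwise seen from above: 0 = wings point straight out from the lid's centre, 1.5 = hard stop, tight, wings along the rim. Stays where left (friction about 0.08 N m), does not rise or sink. Starts at 0.25 to 0.5.
- across_screw_wings (a point): brass wing screw on the steamer's lid, the one straight across the lid from the spout, on the pot's -x side. Wing blade 54 long, 10 thick, 26 mm high, on a round collar 18 mm across, 16 mm high; nothing beside it above the lid. Point: middle of the blade, on the turning axis, 29 mm above the lid; turns with the screw: x along the blade, y across its thickness, z up.
- across_screw (a joint): turn of the screw straight across from the spout, rad, growing clockwise seen from above: 0 = wings point straight out from the lid's centre, 1.5 = hard stop, tight, wings along the rim. Stays where left (friction about 0.08 N m), does not rise or sink. Starts at 0.25 to 0.5.
- left_screw (a joint): turn of the in-between screw on the pot's +y side, of the same shape and size, to be left alone, rad, growing clockwise seen from above: 0 = wings point straight out from the lid's centre, 1.5 = hard stop, tight, wings along the rim. Stays where left (friction about 0.08 N m), does not rise or sink. Starts at 0.25 to 0.5.
- right_screw (a joint): turn of the in-between screw on the pot's -y side, of the same shape and size, to be left alone, rad, growing clockwise seen from above: 0 = wings point straight out from the lid's centre, 1.5 = hard stop, tight, wings along the rim. Stays where left (friction about 0.08 N m), does not rise or sink. Starts at 0.25 to 0.5.

How it is judged:
By the outcome, as a careful person would: the job done as asked, in the order asked, and still so for the second after the job is handed in, with the robot touching nothing.
It also fails if it takes over 40 s, if anything falls off the work surface, if the arm or the gripper's body presses on something with over 40 N, if the wrist force passes 120 N, or if a joint passes its speed limit or range.

## Working session

There is one attempt and no reset: what is moved stays moved. The work goes in short steps, Python scripts to look and compute and a tool call to move; the robot and the scene stay as the last step left them, time stands still between calls to the robot, and variables do not carry over. Pictures are saved under pics/ and viewed, and the job is handed in when it is done.

Besides the shell and the picture viewer there is one more tool, called after ">>>" by a JSON object that holds its "method" and its "body", one argument or row to a line. servo_tool: Moves the arm, as the interface text tells. Its arguments: {"type":"object","properties":{"deltas":{"type":"array","items":{"type":"object","properties":{"dx":{"type":"number"},"dy":{"type":"number"},"dz":{"type":"number"},"ax":{"type":"number"},"ay":{"type":"number"},"az":{"type":"number"},"hand":{"type":"number"}}}},"newtons":{"type":"number"}},"required":["deltas"]}

```bash
mkdir -p pics; ls
python3 - <<'E'
from plant import r, eyes
import cv2,numpy as np
s=r.get_state();print({k:np.round(v,3) for k,v in s.items()})
for n in ("scene","side","wrist"):
    m=eyes.camera_model(n);p,d=eyes.snapshot(n)
    cv2.imwrite(f"pics/{n}0.png",p[:,:,::-1]);np.savez(f"pics/{n}0.npz",p=p,d=d,**m)
    print(n,{k:np.round(v,3) for k,v in m.items()})
E
```

```text
pics
{'clock': np.float64(0.0), 'q': array([ 0.034,  0.69 , -0.194,  1.566,  0.157,  0.902, -0.215]), 'qd': array([ 0.   ,  0.   , -0.001,  0.   ,  0.001,  0.001,  0.   ]), 'joint_torque': array([ 0.0000e+00, -5.2757e+01, -1.2670e+00, -1.5343e+01, -5.3000e-02,
        7.0000e-03,  0.0000e+00]), 'tool_pos': array([ 0.624, -0.   ,  0.263]), 'eef_rot': array([ 0.707,  0.707, -0.001, -0.001]), 'contact_force': array([-0.587,  0.831,  0.52 ]), 'moment': array([ 0.017,  0.001, -0.024]), 'opening': np.float64(1.002)}
scene {'fx': np.float64(383.536), 'fy': np.float64(383.536), 'cx': np.float64(319.904), 'cy': np.float64(201.514), 'pose': array([[-0.852, -0.267,  0.45 ,  0.856],
       [ 0.523, -0.437,  0.732,  0.526],
       [ 0.001,  0.859,  0.512,  0.47 ],
       [ 0.   ,  0.   ,  0.   ,  1.   ]])}
side {'fx': np.float64(401.661), 'fy': np.float64(401.661), 'cx': np.float64(324.697), 'cy': np.float64(196.184), 'pose': array([[-0.983,  0.097, -0.158,  0.454],
       [-0.185, -0.548,  0.816,  0.551],
       [-0.008,  0.831,  0.557,  0.499],
       [ 0.   ,  0.   ,  0.   ,  1.   ]])}
wrist {'fx': np.float64(282.68), 'fy': np.float64(282.68), 'cx': np.float64(323.013), 'cy': np.float64(196.13), 'pose': array([[ 1.   , -0.001,  0.   ,  0.624],
       [ 0.001,  0.951,  0.31 ,  0.081],
       [-0.001, -0.31 ,  0.951,  0.383],
       [ 0.   ,  0.   ,  0.   ,  1.   ]])}
```

View pics/scene0.png

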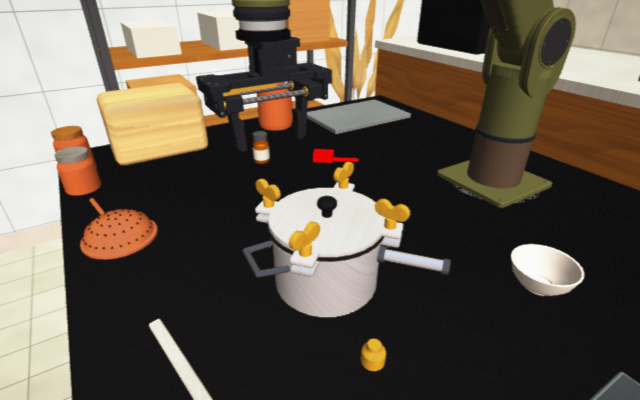

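View pics/side0.png

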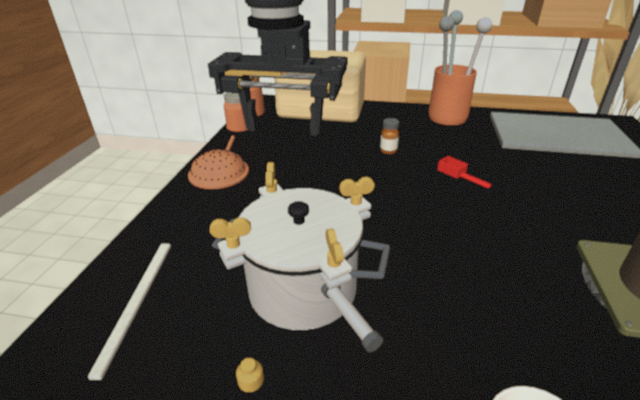

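View pics/wrist0.png

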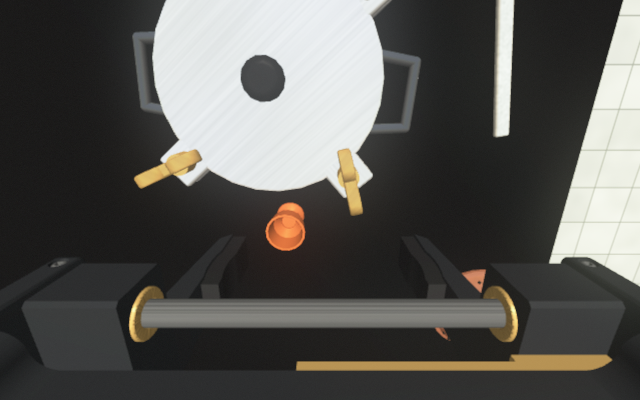

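The scene camera shows the pot with its knob at (327,205) and the spout at (415,260) under the screw at (392,213). The other screws are at (305,240), (267,190) and (344,177). The side view agrees: spout at (355,315) under the screw at (335,250).

```bash
cat > h.py <<'E'
import numpy as np,cv2
def cloud(p,d,m):
    v,u=np.mgrid[0:400,0:640]
    P=np.stack([(u-m['cx'])/m['fx']*d,-(v-m['cy'])/m['fy']*d,-d,np.ones_like(d)],-1)
    return (P@np.asarray(m['pose']).T)[...,:3]
def brass(p):
    h=cv2.cvtColor(p,cv2.COLOR_RGB2HSV)
    return ((h[...,0]>14)&(h[...,0]<30)&(h[...,1]>130)&(h[...,2]>70)).astype(np.uint8)
def blobs(p,d,m,zmin=0.13,zmax=0.2):
    W=cloud(p,d,m);k=brass(p)*(d>0)*(W[...,2]>zmin)*(W[...,2]<zmax)
    n,l,st,c=cv2.connectedComponentsWithStats(k.astype(np.uint8))
    out=[]
    for i in range(1,n):
        if st[i,4]<60: continue
        out.append((c[i],W[l==i]))
    return out,W
E
python3 - <<'E'
from h import *
for n in("scene","side","wrist"):
    z=np.load(f"pics/{n}0.npz");p,d=z['p'],z['d']
    B,W=blobs(p,d,z)
    print(n)
    for c,P in B:
        t=P[P[:,2]>0.159]
        if len(t)<20: continue
        q=t[:,:2];mu=np.median(q,0);w,V=np.linalg.eigh(np.cov(q.T))
        print(c.round(),len(P),'all',P.mean(0).round(3),'top',mu.round(3),'ext',np.ptp(t@np.r_[V[:,1],0]).round(3),np.sqrt(w).round(4),'ang',np.degrees(np.arctan2(V[1,1],V[0,1])).round(1),'z',P[:,2].min().round(3),P[:,2].max().round(3))
    # knob: dark above lid ; lid: bright z~.14
    h=cv2.cvtColor(p,cv2.COLOR_RGB2HSV)
    lid=(W[...,2]>.130)&(W[...,2]<.15)&(h[...,1]<50)&(h[...,2]>130)&(d>0)
    L=W[lid];print('lid n',len(L),L.mean(0).round(3),np.median(L[:,2]))
    kn=(W[...,2]>.155)&(W[...,2]<.18)&(h[...,2]<60)&(d>0)&(np.hypot(W[...,0]-L[:,0].mean(),W[...,1]-L[:,1].mean())<.04)
    print('knob',W[kn].mean(0).round(3),W[kn].max(0).round(3),W[kn].min(0).round(3))
E
```

```text
scene
[368.  36.] 72 all [-0.601 -1.325  0.166] top [-0.581 -1.304] ext 0.146 [0.0072 0.0388] ang -136.4 z 0.13 0.2
[320.  40.] 274 all [-0.214 -1.212  0.186] top [-0.206 -1.212] ext 0.318 [0.0285 0.0791] ang -164.5 z 0.178 0.2
[168.  52.] 905 all [ 0.497 -1.283  0.181] top [ 0.444 -1.255] ext 0.548 [0.1084 0.1564] ang 179.8 z 0.178 0.183
[343. 174.] 331 all [0.509 0.037 0.168] top [0.51  0.038] ext 0.052 [0.0027 0.0155] ang -158.7 z 0.143 0.184
[267. 192.] 423 all [0.648 0.026 0.168] top [0.648 0.028] ext 0.055 [0.0026 0.0155] ang 105.8 z 0.142 0.184
[392. 212.] 618 all [0.519 0.177 0.169] top [0.518 0.177] ext 0.051 [0.0023 0.0145] ang 115.9 z 0.141 0.184
[304. 239.] 611 all [0.659 0.167 0.169] top [0.659 0.167] ext 0.053 [0.0022 0.015 ] ang -163.3 z 0.141 0.184
lid n 6851 [ 0.49  -0.077  0.141] 0.1412200442975538<stdin>:16: RuntimeWarning: Mean of empty slice.
  ret = um.true_divide(
Traceback (most recent call last):
ValueError: zero-size array to reduction operation maximum which has no identity
```

Run:
```python
from h import *
for n in("scene","side","wrist"):
    z=np.load(f"pics/{n}0.npz");p,d=z['p'],z['d']
    B,W=blobs(p,d,z)
    print(n, np.array(z['pose'])[:2,3].round(3))
    for c,P in B:
        if np.hypot(*(P[:,:2].mean(0)-[.584,.102]))>.15: continue
        t=P[P[:,2]>0.16]; (cc,sz,a)=cv2.minAreaRect(t[:,:2].astype(np.float32)*1000)
        q=t[:,:2];w,V=np.linalg.eigh(np.cov(q.T)); e=V[:,1];s=q@e;mid=(np.percentile(s,1)+np.percentile(s,99))/2
        print(c.round(),len(t),'mean',q.mean(0).round(4),'midpt',(mid*e+ (q.mean(0)-(q.mean(0)@e)*e)).round(4),'ext',np.ptp(s).round(3),'ang',(np.degrees(np.arctan2(e[1],e[0]))%180).round(1),'z',P[:,2].min().round(3),P[:,2].max().round(3))
    h=cv2.cvtColor(p,cv2.COLOR_RGB2HSV)
    R=np.hypot(W[...,0]-.584,W[...,1]-.102)
    kn=(W[...,2]>.158)&(W[...,2]<.18)&(h[...,2]<90)&(d>0)&(R<.04)
    if kn.any(): print('knob',kn.sum(),W[kn].mean(0).round(3),W[kn].max(0).round(3),W[kn].min(0).round(3))
    lid=(W[...,2]>.132)&(W[...,2]<.15)&(R<.1)&(d>0)
    (cc,rr)=cv2.minEnclosingCircle(W[lid][:,:2].astype(np.float32)); print('lid',lid.sum(),cc,rr,np.median(W[lid][:,2]))
    sp=(W[...,2]>.06)&(W[...,2]<.11)&(R>.12)&(R<.2)&(d>0)&(h[...,1]<60)&(h[...,2]>90)
    if sp.any():
        S=W[sp];print('spout',sp.sum(),S.mean(0).round(3),np.degrees(np.arctan2(*(S.mean(0)[:2]-[.584,.102])[::-1])).round(1))
```

```text
scene [0.856 0.526]
[343. 174.] 253 mean [0.5089 0.0369] midpt [0.5062 0.0358] ext 0.052 ang 21.3 z 0.143 0.184
[267. 192.] 325 mean [0.6481 0.0264] midpt [0.6491 0.023 ] ext 0.055 ang 105.7 z 0.142 0.184
[392. 212.] 496 mean [0.5185 0.177 ] midpt [0.5189 0.1761] ext 0.051 ang 116.0 z 0.141 0.184
[304. 239.] 483 mean [0.6596 0.1665] midpt [0.6574 0.1658] ext 0.053 ang 16.7 z 0.141 0.184
knob 232 [0.585 0.104 0.168] [0.597 0.113 0.172] [0.569 0.088 0.158]
lid 5680 (0.5839601755142212, 0.10206116735935211) 0.09996896982192993 0.14128868988816704
spout 597 [0.502 0.21  0.092] 127.4
side [0.454 0.551]
[271. 179.] 126 mean [0.6419 0.0313] midpt [0.6432 0.025 ] ext 0.052 ang 101.3 z 0.143 0.182
[356. 189.] 443 mean [0.5045 0.0379] midpt [0.5039 0.0377] ext 0.052 ang 23.1 z 0.143 0.182
[230. 230.] 573 mean [0.656  0.1674] midpt [0.6556 0.1673] ext 0.051 ang 17.7 z 0.143 0.182
[333. 251.] 199 mean [0.5144 0.1851] midpt [0.5161 0.1817] ext 0.044 ang 116.6 z 0.142 0.183
knob 266 [0.578 0.106 0.167] [0.593 0.115 0.171] [0.565 0.089 0.158]
lid 7441 (0.58403480052948, 0.10204251110553741) 0.0999877005815506 0.13970925105433002
spout 1007 [0.486 0.192 0.093] 137.3
wrist [0.624 0.081]
[162. 173.] 365 mean [0.5041 0.0316] midpt [0.5064 0.0326] ext 0.051 ang 23.1 z 0.155 0.182
[355. 209.] 110 mean [0.6489 0.0035] midpt [0.6485 0.0038] ext 0.014 ang 146.8 z 0.175 0.182
knob 1537 [0.581 0.098 0.168] [0.596 0.112 0.172] [0.565 0.083 0.163]
lid 35593 (0.5849431157112122, 0.1004428118467331) 0.10004134476184845 0.13928221296738238
spout 1418 [0.567 0.1   0.097] -173.4
```

Across both views, the spout screw comes out at about (0.514, 0.175) with its blade at 116° (turn about 0.26). The across screw is at about (0.645, 0.0225) with its blade at about 104.5° (turn about 0.45). They are 200 mm apart with tops at 0.182, which matches the sizes given. I'll hover over the spout screw first, with the jaws across its blade.

>>> {"method": "servo_tool", "body": {
  "deltas": [
    {"dx":0.5,"dy":-0.3,"az":-0.7,"hand":40},
    {"dx":1.0,"dy":-0.6,"az":-1.4,"hand":40},
    {"dx":1.5,"dy":-0.95,"az":-2.2,"hand":40},
    {"dx":2.0,"dy":-1.25,"az":-2.9,"hand":40},
    {"dx":2.5,"dy":-1.55,"az":-3.6,"hand":40},
    {"dx":2.92,"dy":-1.85,"az":-4.33,"hand":40},
    {"dx":2.92,"dy":-1.85,"az":-4.33,"hand":40},
    {"dx":2.92,"dy":-1.85,"az":-4.33,"hand":40},
    {"dx":2.92,"dy":-1.85,"az":-4.33,"hand":40}
  ],
  "newtons": 20
}}

```text
schema error: expected keys dx, dy, dz, ax, ay, az, hand
```

```bash
cat > look.py <<'E'
import sys
from plant import r, eyes
from h import *
from scipy.spatial.transform import Rotation as R_
tag=sys.argv[1]
s=r.get_state();M=R_.from_quat(s['eef_rot']).as_matrix()
print('t',s['clock'].round(2),'tcp',s['tool_pos'].round(4),'toolx',M[:,0].round(3),'tooly ang',np.degrees(np.arctan2(M[1,1],M[0,1])).round(1),'z',M[:,2].round(3),'F',s['contact_force'].round(1),'M',s['moment'].round(2),'open',s['opening'].round(3),'q7',s['q'].round(2))
for n in sys.argv[2:]:
    m=eyes.camera_model(n);p,d=eyes.snapshot(n)
    cv2.imwrite(f"pics/{n}{tag}.png",p[:,:,::-1]);B,W=blobs(p,d,m);np.savez(f"pics/{n}{tag}.npz",p=p,d=d,**m)
    for c,P in B:
        if np.hypot(*(P[:,:2].mean(0)-[.581,.098]))>.16: continue
        t=P[P[:,2]>0.162]
        if len(t)<30: continue
        q=t[:,:2].astype(np.float32);w,V=np.linalg.eigh(np.cov(q.T)); e=V[:,1];o=V[:,0];sc=q@e;so=q@o
        mid=np.percentile(sc,[1,99]).mean()*e+np.percentile(so,[2,98]).mean()*o
        print(n,c.round(),len(t),'mean',q.mean(0).round(4),'mid',mid.round(4),'ext',np.ptp(sc).round(3),np.ptp(so).round(3),'ang',(np.degrees(np.arctan2(e[1],e[0]))%180).round(1),'zmax',P[:,2].max().round(3))
E
python3 look.py 1 wrist
```

```text
Traceback (most recent call last):
  File "look.py", line 7, in <module>
    print('t',s['clock'].round(2),'tcp',s['tool_pos'].round(4),'toolx',M[:,0].round(3),'tooly ang',np.degrees(np.arctan2(M[1,1],M[0,1])).round(1),'z',M[:,2].round(3),'F',s['contact_force'].round(1),'M',s['moment'].round(2),'open',s['opening'].round(3),'q7',s['q'].round(2))
              ^^^^^^^^^^^^^^^^
AttributeError: 'float' object has no attribute 'round'
```

>>> {"method": "servo_tool", "body": {
  "deltas": [
    {"dx":0.5,"dy":-0.3,"dz":0,"ax":0,"ay":0,"az":-0.7,"hand":40},
    {"dx":1.0,"dy":-0.6,"dz":0,"ax":0,"ay":0,"az":-1.4,"hand":40},
    {"dx":1.5,"dy":-0.95,"dz":0,"ax":0,"ay":0,"az":-2.2,"hand":40},
    {"dx":2.0,"dy":-1.25,"dz":0,"ax":0,"ay":0,"az":-2.9,"hand":40},
    {"dx":2.5,"dy":-1.55,"dz":0,"ax":0,"ay":0,"az":-3.6,"hand":40},
    {"dx":2.92,"dy":-1.85,"dz":0,"ax":0,"ay":0,"az":-4.33,"hand":40},
    {"dx":2.92,"dy":-1.85,"dz":0,"ax":0,"ay":0,"az":-4.33,"hand":40},
    {"dx":2.92,"dy":-1.85,"dz":0,"ax":0,"ay":0,"az":-4.33,"hand":40},
    {"dx":2.92,"dy":-1.85,"dz":0,"ax":0,"ay":0,"az":-4.33,"hand":40}
  ],
  "newtons": 20
}}

```text
clock: 1.27
tool_pos: [0.5148, 0.1737, 0.2636]
eef_rot: [0.531, 0.847, -0.0, 0.0]
contact_force: [-0.1, -0.6, -0.7]
opening: 0.455
```

```bash
sed -i "s/s=r.get_state();/s={k:np.asarray(v) for k,v in r.get_state().items()};/" look.py; python3 look.py 1 wrist
```

```text
t 1.27 tcp [0.5148 0.1737 0.2636] toolx [-0.435  0.9   -0.001] tooly ang 25.8 z [ 0.    -0.001 -1.   ] F [-0.1 -0.6 -0.7] M [ 0.03 -0.02 -0.  ] open 0.455 q7 [-0.22  0.59 -0.31  1.81  0.25  0.78 -0.21]
wrist [267. 334.] 162 mean [0.5209 0.0431] mid [0.5211 0.041 ] ext 0.017 0.011 ang 17.0 zmax 0.181
```

View pics/wrist1.png

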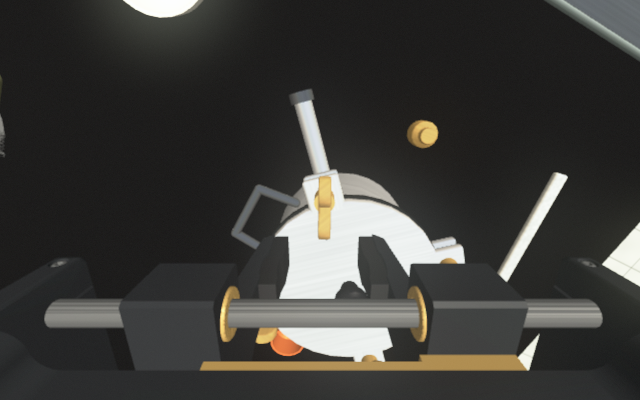

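The blade stands nearly vertical in the image at (324, 177–238), midway between the fingers (about 274 and 373). I'll confirm this by casting rays onto the blade's top.

```bash
cat > ray.py <<'E'
import sys
from h import *
f,u0,u1,v0,v1=sys.argv[1],*map(int,sys.argv[2:6])
z=np.load(f);k=brass(z['p']);sub=np.zeros_like(k);sub[v0:v1,u0:u1]=k[v0:v1,u0:u1]
v,u=np.nonzero(sub);P=np.array(z['pose'])
r=np.stack([(u-z['cx'])/z['fx'],-(v-z['cy'])/z['fy'],-np.ones(len(u))],-1)@P[:3,:3].T
o=P[:3,3];q=(o+r*((.182-o[2])/r[:,2])[:,None])[:,:2]
print(len(u),'depth z',np.percentile((z['d'][v,u]),[5,50,95]).round(3))
(c,s,a)=cv2.minAreaRect((q*1000).astype(np.float32));print('rect at z=.182',np.round(c,1),np.round(s,1),a)
w,V=np.linalg.eigh(np.cov(q.T));print('pca',q.mean(0).round(4),(np.degrees(np.arctan2(V[1,1],V[0,1]))%180).round(1))
E
python3 ray.py pics/wrist1.npz 310 340 170 245
```

```text
47 depth z [0.214 0.217 0.221]
rect at z=.182 [508.  191.6] [ 9.8 21.1] 25.6096134185791
pca [0.5081 0.1906] 116.7
```

The ray cast puts the blade at 116.7° with its centre near (0.515, 0.176), only 2–3 mm from the TCP. Next I lower until the tips clear the collar (TCP z about 0.184) and grip.

>>> {"method": "servo_tool", "body": {
  "deltas": [
    {"dx":0.03,"dy":0.02,"dz":0.4,"ax":0,"ay":0,"az":0,"hand":40},
    {"dx":0.03,"dy":0.02,"dz":0.8,"ax":0,"ay":0,"az":0,"hand":40},
    {"dx":0.03,"dy":0.02,"dz":1.1,"ax":0,"ay":0,"az":0,"hand":40},
    {"dx":0.03,"dy":0.02,"dz":1.32,"ax":0,"ay":0,"az":0,"hand":40},
    {"dx":0.03,"dy":0.02,"dz":1.32,"ax":0,"ay":0,"az":0,"hand":40},
    {"dx":0.03,"dy":0.02,"dz":1.32,"ax":0,"ay":0,"az":0,"hand":4},
    {"dx":0.03,"dy":0.02,"dz":1.32,"ax":0,"ay":0,"az":0,"hand":4},
    {"dx":0.03,"dy":0.02,"dz":1.32,"ax":0,"ay":0,"az":0,"hand":4},
    {"dx":0.03,"dy":0.02,"dz":1.32,"ax":0,"ay":0,"az":0,"hand":4}
  ],
  "newtons": 20
}}

```text
clock: 2.45
tool_pos: [0.5141, 0.1773, 0.1849]
eef_rot: [0.53, 0.848, -0.0, 0.0]
contact_force: [-1.3, -1.0, 4.4]
opening: 0.113
```

```bash
python3 look.py 2
```

```text
t 2.45 tcp [0.5141 0.1773 0.1849] toolx [-0.438  0.899 -0.   ] tooly ang 26.0 z [ 0. -0. -1.] F [-1.3 -1.   4.4] M [-0.09  0.37 -0.08] open 0.113 q7 [-0.26  0.7  -0.26  1.89  0.31  0.59 -0.26]
```

The opening reads 10 mm, so the blade is gripped. Turning clockwise.

>>> {"method": "servo_tool", "body": {
  "deltas": [
    {"dx":0,"dy":0,"dz":0,"ax":0,"ay":0,"az":1,"hand":4},
    {"dx":0,"dy":0,"dz":0,"ax":0,"ay":0,"az":2,"hand":4},
    {"dx":0,"dy":0,"dz":0,"ax":0,"ay":0,"az":3,"hand":4},
    {"dx":0,"dy":0,"dz":0,"ax":0,"ay":0,"az":4,"hand":4},
    {"dx":0,"dy":0,"dz":0,"ax":0,"ay":0,"az":5,"hand":4},
    {"dx":0,"dy":0,"dz":0,"ax":0,"ay":0,"az":6,"hand":4},
    {"dx":0,"dy":0,"dz":0,"ax":0,"ay":0,"az":7,"hand":4},
    {"dx":0,"dy":0,"dz":0,"ax":0,"ay":0,"az":8,"hand":4},
    {"dx":0,"dy":0,"dz":0,"ax":0,"ay":0,"az":9,"hand":4},
    {"dx":0,"dy":0,"dz":0,"ax":0,"ay":0,"az":10,"hand":4}
  ]
}}

```text
clock: 3.7
tool_pos: [0.5173, 0.177, 0.185]
eef_rot: [0.884, 0.468, 0.003, 0.001]
contact_force: [5.5, -2.3, -2.6]
opening: 0.114
```

```bash
python3 look.py 3
```

```text
t 3.7 tcp [0.5173 0.177  0.185 ] toolx [0.563 0.827 0.004] tooly ang -34.2 z [ 0.006  0.    -1.   ] F [ 5.5 -2.3 -2.6] M [-0.4  -1.01  0.1 ] open 0.114 q7 [-0.44  0.7   0.03  1.89 -0.04  0.55 -0.98]
```

>>> {"method": "servo_tool", "body": {
  "deltas": [
    {"dx":0,"dy":0,"dz":0,"ax":0,"ay":0,"az":0.6,"hand":4},
    {"dx":0,"dy":0,"dz":0,"ax":0,"ay":0,"az":1.2,"hand":4},
    {"dx":0,"dy":0,"dz":0,"ax":0,"ay":0,"az":1.6,"hand":4},
    {"dx":0,"dy":0,"dz":0,"ax":0,"ay":0,"az":1.9,"hand":4},
    {"dx":0,"dy":0,"dz":0,"ax":0,"ay":0,"az":2.1,"hand":4},
    {"dx":0,"dy":0,"dz":0,"ax":0,"ay":0,"az":2.1,"hand":4}
  ]
}}

```text
clock: 4.45
tool_pos: [0.5178, 0.1766, 0.185]
eef_rot: [0.929, 0.37, 0.003, 0.001]
contact_force: [6.3, -1.4, -3.2]
opening: 0.115
```

```bash
python3 look.py 4
```

```text
t 4.45 tcp [0.5178 0.1766 0.185 ] toolx [0.727 0.687 0.005] tooly ang -46.6 z [ 0.007 -0.    -1.   ] F [ 6.3 -1.4 -3.2] M [-0.43 -1.12  0.41] open 0.115 q7 [-0.47  0.7   0.09  1.89 -0.11  0.55 -1.12]
```

>>> {"method": "servo_tool", "body": {
  "deltas": [
    {"dx":0,"dy":0,"dz":0,"ax":0,"ay":0,"az":0.3,"hand":4},
    {"dx":0,"dy":0,"dz":0,"ax":0,"ay":0,"az":0.5,"hand":4},
    {"dx":0,"dy":0,"dz":0,"ax":0,"ay":0,"az":0.5,"hand":4}
  ]
}}

```text
clock: 4.82
tool_pos: [0.5179, 0.1768, 0.1851]
eef_rot: [0.938, 0.345, 0.004, 0.001]
contact_force: [5.6, -2.0, -3.4]
opening: 0.119
```

```bash
python3 look.py 5
```

```text
t 4.82 tcp [0.5179 0.1768 0.1851] toolx [0.761 0.648 0.006] tooly ang -49.6 z [ 0.008 -0.    -1.   ] F [ 5.6 -2.  -3.4] M [-0.44 -1.23  0.43] open 0.119 q7 [-0.48  0.7   0.11  1.89 -0.13  0.55 -1.15]
```

The moment has plateaued at 0.43 N m and the jaws are being pried slightly open, so the screw is against its stop. Releasing and lifting.

>>> {"method": "servo_tool", "body": {
  "deltas": [
    {"dx":0,"dy":0,"dz":0,"ax":0,"ay":0,"az":0,"hand":40},
    {"dx":0,"dy":0,"dz":0,"ax":0,"ay":0,"az":0,"hand":40},
    {"dx":0,"dy":0,"dz":0,"ax":0,"ay":0,"az":0,"hand":40},
    {"dx":0,"dy":0,"dz":-0.4,"ax":0,"ay":0,"az":0,"hand":40},
    {"dx":0,"dy":0,"dz":-0.9,"ax":0,"ay":0,"az":0,"hand":40},
    {"dx":0,"dy":0,"dz":-1.32,"ax":0,"ay":0,"az":0,"hand":40},
    {"dx":0,"dy":0,"dz":-1.32,"ax":0,"ay":0,"az":0,"hand":40}
  ]
}}

```text
clock: 5.7
tool_pos: [0.5151, 0.1778, 0.2652]
eef_rot: [0.939, 0.345, 0.002, -0.0]
contact_force: [-0.1, -0.3, -0.7]
opening: 0.452
```

```bash
python3 look.py 6 scene side
```

```text
t 5.7 tcp [0.5151 0.1778 0.2652] toolx [0.762 0.648 0.004] tooly ang -49.6 z [ 0.004  0.002 -1.   ] F [-0.1 -0.3 -0.7] M [-0.    0.09  0.02] open 0.452 q7 [-0.5   0.58  0.14  1.82 -0.11  0.74 -1.17]
scene [343. 174.] 242 mean [0.5091 0.0369] mid [0.5067 0.034 ] ext 0.053 0.012 ang 21.7 zmax 0.184
scene [267. 192.] 312 mean [0.648  0.0266] mid [0.6469 0.0232] ext 0.055 0.012 ang 105.5 zmax 0.184
scene [391. 214.] 194 mean [0.5241 0.181 ] mid [0.5194 0.1763] ext 0.051 0.01 ang 43.8 zmax 0.184
scene [304. 239.] 458 mean [0.6596 0.1665] mid [0.6577 0.1641] ext 0.053 0.011 ang 16.5 zmax 0.184
side [271. 179.] 125 mean [0.642  0.0314] mid [0.6444 0.0254] ext 0.051 0.011 ang 101.5 zmax 0.182
side [230. 230.] 532 mean [0.656  0.1674] mid [0.6562 0.1653] ext 0.051 0.012 ang 17.8 zmax 0.183
side [334. 249.] 437 mean [0.5148 0.1795] mid [0.5153 0.1778] ext 0.051 0.008 ang 43.9 zmax 0.183
```

View pics/scene6.png

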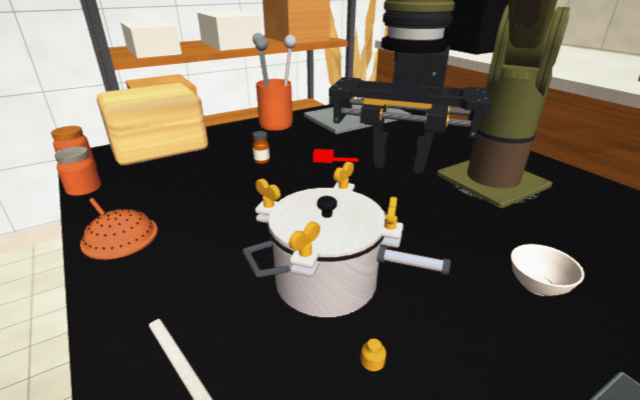

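View pics/side6.png

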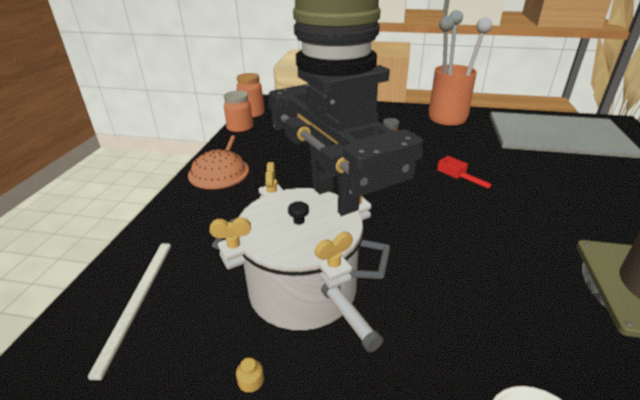

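Both views show the spout screw's blade at 44° against an expected stop at 44.8°. In the scene view it is at (391,214), lying along the rim, and the other screws are unchanged. Now the across screw at about (0.6455, 0.0235), blade at about 105°.

>>> {"method": "servo_tool", "body": {
  "deltas": [
    {"dx":0,"dy":0.4,"dz":0,"ax":0,"ay":0,"az":-1.2,"hand":40},
    {"dx":0,"dy":0.8,"dz":0,"ax":0,"ay":0,"az":-2.4,"hand":40},
    {"dx":0,"dy":1.2,"dz":0,"ax":0,"ay":0,"az":-3.6,"hand":40},
    {"dx":0,"dy":1.6,"dz":0,"ax":0,"ay":0,"az":-4.8,"hand":40},
    {"dx":0,"dy":2.0,"dz":0,"ax":0,"ay":0,"az":-6,"hand":40},
    {"dx":0,"dy":2.4,"dz":0,"ax":0,"ay":0,"az":-7.2,"hand":40},
    {"dx":0,"dy":2.8,"dz":0,"ax":0,"ay":0,"az":-8.4,"hand":40},
    {"dx":0,"dy":3.2,"dz":0,"ax":0,"ay":0,"az":-9.6,"hand":40},
    {"dx":-0.01,"dy":3.37,"dz":0,"ax":0,"ay":0,"az":-10.8,"hand":40},
    {"dx":-0.01,"dy":3.37,"dz":0,"ax":0,"ay":0,"az":-10.8,"hand":40}
  ]
}}

```text
clock: 7.05
tool_pos: [0.6443, 0.0218, 0.2619]
eef_rot: [0.609, 0.793, -0.001, -0.001]
contact_force: [-0.7, 0.8, 0.0]
opening: 0.454
```

```bash
python3 look.py 7 wrist; python3 ray.py pics/wrist7.npz 290 360 160 260
```

```text
t 7.05 tcp [0.6443 0.0218 0.2619] toolx [-0.259  0.966  0.001] tooly ang 15.0 z [-0.003  0.    -1.   ] F [-0.7  0.8  0. ] M [-0.04 -0.01 -0.01] open 0.454 q7 [ 0.01  0.72 -0.22  1.5   0.17  0.94  0.01]
wrist [420.  16.] 400 mean [0.6679 0.1659] mid [0.6698 0.167 ] ext 0.022 0.01 ang 13.3 zmax 0.182
wrist [144. 151.] 510 mean [0.5042 0.0327] mid [0.5055 0.0337] ext 0.052 0.01 ang 23.6 zmax 0.182
wrist [323. 236.] 97 mean [0.6489 0.0041] mid [0.6483 0.0047] ext 0.013 0.012 ang 140.9 zmax 0.182
143 depth z [0.213 0.222 0.227]
rect at z=.182 [646.   20.1] [ 9.5 37.7] 11.507941246032715
pca [0.647 0.013] 101.2
```

View pics/wrist7.png

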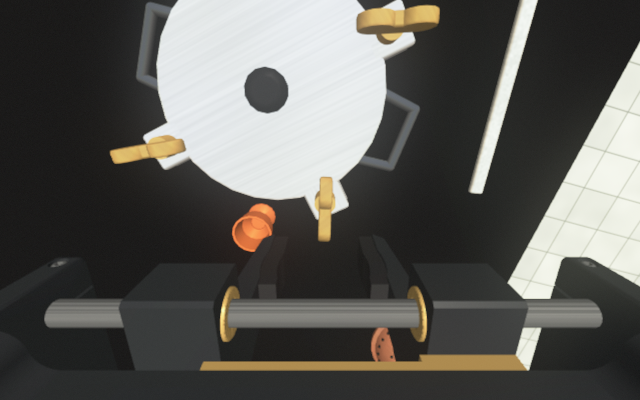

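The blade is vertical at (325, 177–240) between the fingers, the same view as before the first grasp. Lowering and gripping the same way.

>>> {"method": "servo_tool", "body": {
  "deltas": [
    {"dx":0.03,"dy":0.02,"dz":0.4,"ax":0,"ay":0,"az":0,"hand":40},
    {"dx":0.03,"dy":0.02,"dz":0.8,"ax":0,"ay":0,"az":0,"hand":40},
    {"dx":0.03,"dy":0.02,"dz":1.1,"ax":0,"ay":0,"az":0,"hand":40},
    {"dx":0.03,"dy":0.02,"dz":1.31,"ax":0,"ay":0,"az":0,"hand":40},
    {"dx":0.03,"dy":0.02,"dz":1.31,"ax":0,"ay":0,"az":0,"hand":40},
    {"dx":0.03,"dy":0.02,"dz":1.31,"ax":0,"ay":0,"az":0,"hand":4},
    {"dx":0.03,"dy":0.02,"dz":1.31,"ax":0,"ay":0,"az":0,"hand":4},
    {"dx":0.03,"dy":0.02,"dz":1.31,"ax":0,"ay":0,"az":0,"hand":4},
    {"dx":0.03,"dy":0.02,"dz":1.31,"ax":0,"ay":0,"az":0,"hand":4}
  ],
  "newtons": 20
}}

```text
clock: 8.22
tool_pos: [0.6448, 0.0247, 0.1856]
eef_rot: [0.608, 0.794, -0.001, -0.0]
contact_force: [-3.9, -0.5, 5.2]
opening: 0.114
```

```bash
python3 look.py 8
```

```text
t 8.22 tcp [0.6448 0.0247 0.1856] toolx [-0.261  0.965 -0.   ] tooly ang 15.2 z [-0.001 -0.    -1.   ] F [-3.9 -0.5  5.2] M [-0.16  0.77 -0.11] open 0.114 q7 [-0.    0.81 -0.2   1.57  0.2   0.78 -0.02]
```

>>> {"method": "servo_tool", "body": {
  "deltas": [
    {"dx":0,"dy":0,"dz":0,"ax":0,"ay":0,"az":0.9,"hand":4},
    {"dx":0,"dy":0,"dz":0,"ax":0,"ay":0,"az":1.8,"hand":4},
    {"dx":0,"dy":0,"dz":0,"ax":0,"ay":0,"az":2.7,"hand":4},
    {"dx":0,"dy":0,"dz":0,"ax":0,"ay":0,"az":3.6,"hand":4},
    {"dx":0,"dy":0,"dz":0,"ax":0,"ay":0,"az":4.5,"hand":4},
    {"dx":0,"dy":0,"dz":0,"ax":0,"ay":0,"az":5.4,"hand":4},
    {"dx":0,"dy":0,"dz":0,"ax":0,"ay":0,"az":6.3,"hand":4},
    {"dx":0,"dy":0,"dz":0,"ax":0,"ay":0,"az":7.2,"hand":4},
    {"dx":0,"dy":0,"dz":0,"ax":0,"ay":0,"az":8.1,"hand":4},
    {"dx":0,"dy":0,"dz":0,"ax":0,"ay":0,"az":9,"hand":4}
  ]
}}

```text
clock: 9.48
tool_pos: [0.647, 0.0241, 0.1857]
eef_rot: [0.903, 0.431, 0.001, 0.001]
contact_force: [1.8, -2.4, -0.8]
opening: 0.113
```

```bash
python3 look.py 9
```

```text
t 9.48 tcp [0.647  0.0241 0.1857] toolx [0.629 0.777 0.001] tooly ang -39.0 z [ 0.004 -0.001 -1.   ] F [ 1.8 -2.4 -0.8] M [-0.31 -0.19  0.14] open 0.113 q7 [-0.15  0.81  0.07  1.58 -0.07  0.76 -0.73]
```

>>> {"method": "servo_tool", "body": {
  "deltas": [
    {"dx":0,"dy":0,"dz":0,"ax":0,"ay":0,"az":0.5,"hand":4},
    {"dx":0,"dy":0,"dz":0,"ax":0,"ay":0,"az":0.9,"hand":4},
    {"dx":0,"dy":0,"dz":0,"ax":0,"ay":0,"az":1.2,"hand":4},
    {"dx":0,"dy":0,"dz":0,"ax":0,"ay":0,"az":1.5,"hand":4},
    {"dx":0,"dy":0,"dz":0,"ax":0,"ay":0,"az":1.8,"hand":4},
    {"dx":0,"dy":0,"dz":0,"ax":0,"ay":0,"az":1.8,"hand":4}
  ]
}}

```text
clock: 10.22
tool_pos: [0.6473, 0.0242, 0.1857]
eef_rot: [0.939, 0.345, 0.002, 0.001]
contact_force: [4.6, -4.3, -0.0]
opening: 0.119
```

```bash
python3 look.py 10
```

```text
t 10.22 tcp [0.6473 0.0242 0.1857] toolx [0.762 0.648 0.002] tooly ang -49.6 z [ 0.004 -0.001 -1.   ] F [ 4.6 -4.3 -0. ] M [-0.6  -0.91  0.41] open 0.119 q7 [-0.17  0.81  0.12  1.58 -0.13  0.76 -0.86]
```

The end state matches the first screw: 0.41 N m, jaw at -49.6°, opening pried to 0.119. Releasing and lifting.

>>> {"method": "servo_tool", "body": {
  "deltas": [
    {"dx":0,"dy":0,"dz":0,"ax":0,"ay":0,"az":0,"hand":40},
    {"dx":0,"dy":0,"dz":0,"ax":0,"ay":0,"az":0,"hand":40},
    {"dx":0,"dy":0,"dz":0,"ax":0,"ay":0,"az":0,"hand":40},
    {"dx":0,"dy":0,"dz":-0.4,"ax":0,"ay":0,"az":0,"hand":40},
    {"dx":0,"dy":0,"dz":-0.9,"ax":0,"ay":0,"az":0,"hand":40},
    {"dx":0,"dy":0,"dz":-1.4,"ax":0,"ay":0,"az":0,"hand":40},
    {"dx":0,"dy":0,"dz":-1.8,"ax":0,"ay":0,"az":0,"hand":40},
    {"dx":0,"dy":0,"dz":-1.8,"ax":0,"ay":0,"az":0,"hand":40}
  ]
}}

```text
clock: 11.22
tool_pos: [0.6464, 0.0252, 0.2948]
eef_rot: [0.939, 0.345, 0.002, 0.0]
contact_force: [0.6, 0.1, -0.3]
opening: 0.456
```

```bash
python3 look.py 11 scene side
```

```text
t 11.22 tcp [0.6464 0.0252 0.2948] toolx [0.762 0.648 0.003] tooly ang -49.6 z [ 0.004  0.001 -1.   ] F [ 0.6  0.1 -0.3] M [ 0.06  0.04 -0.02] open 0.456 q7 [-0.19  0.69  0.15  1.47 -0.11  0.99 -0.88]
scene [343. 174.] 243 mean [0.5093 0.037 ] mid [0.5065 0.0342] ext 0.053 0.013 ang 21.7 zmax 0.184
scene [267. 192.] 256 mean [0.6491 0.0273] mid [0.6468 0.023 ] ext 0.053 0.013 ang 42.0 zmax 0.184
scene [391. 214.] 195 mean [0.5242 0.1811] mid [0.5193 0.1763] ext 0.052 0.01 ang 43.7 zmax 0.184
scene [304. 239.] 455 mean [0.6597 0.1665] mid [0.6577 0.1642] ext 0.052 0.011 ang 16.7 zmax 0.184
side [270. 177.] 351 mean [0.6445 0.0266] mid [0.645  0.0243] ext 0.054 0.012 ang 43.3 zmax 0.183
side [356. 189.] 414 mean [0.5046 0.0378] mid [0.5048 0.0357] ext 0.053 0.012 ang 22.8 zmax 0.183
side [230. 230.] 535 mean [0.6561 0.1673] mid [0.6561 0.1652] ext 0.051 0.012 ang 17.8 zmax 0.183
side [334. 249.] 430 mean [0.5148 0.1795] mid [0.5153 0.1779] ext 0.051 0.009 ang 43.7 zmax 0.183
```

View pics/scene11.png

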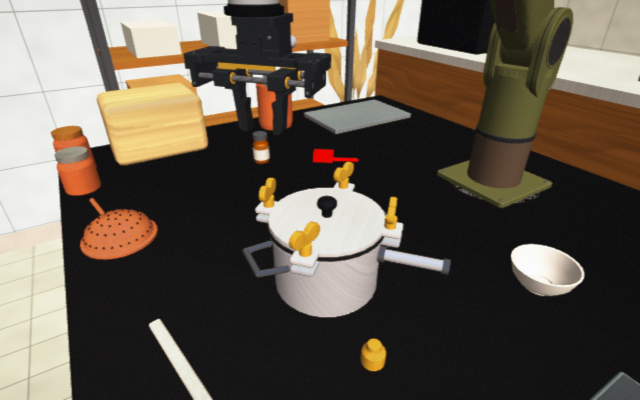

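The across blade at (267,192) now lies at 42–43°, parallel to the spout blade at (391,214), which is at 43.7°. The in-between screws are unchanged at 22° and 17°, and the gripper is clear of everything. Handing in.

```bash
python3 -c "
from plant import r
print(r.finish_job())"
```

```text
the job is handed in; nothing more can be done
None
```

I turned the wing screw above the spout clockwise to its stop, then did the same with the one straight across from it. The job was handed in at about 11 s of the 40 s allowed.

- **At the stop:** each time the turning moment levelled off or ended at 0.41–0.43 N m, well above the 0.08 N m friction. The jaws were also pried slightly open, which means the screw had stopped turning.
- **Blade angles:** the last pictures put the spout screw's blade at 43.7° and the across screw's at 42–43°. The stop should be at about 44.8°, from my own estimate of the spout direction; the 1–3° difference is about what the two cameras disagree by.
- **In-between screws:** both read the same as at the start, about 22° and 17°.
- **Contact:** the gripper was clear of everything, with contact forces near zero. No check failed.

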